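# Make up the takeaway order tray

### The job

Make up the takeaway order: move the four closed packages (foam box, square pot, lidded cup, lidded sauce tub) from the counter onto the order tray, each standing upright in the middle of the black rubber rest of its own shape and size, the foam box and the square pot in line with the sides of their rests. Set them down without dropping or tipping them over, and leave the cup and the sauce tub that have no lid standing where they are.

Things in the scene. Friction and masses are not known exactly. Their poses are not given: they have to be found in the camera images.
- foam_box_mid (a point): closed oblong white foam box with a paper sheet stuck on its lid, 110 mm long (x) x 60 mm wide (y) x 46 mm high; the lid is the upper 26 mm, the lower part is 100 x 52 mm. About 0.1 to 0.25 kg. The point lies at its centre, half-way up (23 mm above its underside); z up. Grasp it across its 60 mm width. Its place: the oblong rest.
- square_pot_mid (a point): closed square dessert pot, grey with a white lid, 44 mm high; lid 56 x 56 x 10 mm, body 52 x 52 mm. About 0.1 kg. The point lies at its centre, half-way up (22 mm); x, y along its sides, z up. Its place: the square rest.
- closed_cup_mid (a point): closed round drink cup of brown card with a white lid, 64 mm high (plus a 2.5 mm raised disc on the lid), lid 62 mm across and 10 mm high, body 59 mm across. About 0.1 to 0.25 kg. z up; its point lies on its axis, half-way up (32 mm). Its place: the large round rest.
- closed_tub_mid (a point): closed round sauce tub, grey with a white lid that has a tiny tab, 44 mm high, lid 42 mm across and 8 mm high, body 40 mm across. About 0.05 kg. z up; its point lies on its axis, half-way up (22 mm). Its place: the small round rest.
- open_cup_mid (a point): look-alike that stays where it is: brown card cup without a lid, empty, its hollow seen from above; 62 mm across, 58 mm high, 30 g. z up; its point lies on its axis, half-way up (29 mm).
- open_tub_mid (a point): look-alike that stays where it is: grey sauce tub without a lid, empty, its hollow seen from above; 42 mm across, 38 mm high, 20 g. z up; its point lies on its axis, half-way up (19 mm). (Two glass shakers, 33 mm across and 56 mm high, stand among the packages, always at least 80 mm from the centre of any of them; they are not part of the job.)
- rest_oblong: oblong flat black rubber rest, 130 mm (x) x 80 mm (y), 4 mm thick, for the foam box. The rest is fixed on a steel order tray (340 x 280 mm, floor 6 mm above the counter, rim 14 mm high); the four rests stand on it two by two, 140 mm apart along the tray's x and 110 mm along its y (between centres), in any arrangement. Origin: centre of its underside, on the tray's floor; x, y along the tray's sides, z up.
- rest_square: square flat black rubber rest, 76 x 76 mm, 4 mm thick, for the square pot. On the same tray; origin and axes as for the oblong rest.
- rest_large: large round flat black rubber rest, 84 mm across, 4 mm thick, for the closed cup. On the same tray; origin and axes as for the oblong rest.
- rest_small: small round flat black rubber rest, 60 mm across, 4 mm thick, for the closed tub. On the same tray; origin and axes as for the oblong rest.
Things that resemble listed ones, but are neither listed nor needed, are in the scene too. What is shaped like the part that bears closed_tub_mid but green is not meant.

How it is judged:
By the outcome, as a careful person would: the job done as asked, in the order asked, and still so for the second after the job is handed in, with the robot touching nothing.
It also fails if it takes over 115 s, if anything falls off the work surface, if the arm or the gripper's body presses on something with over 40 N, if the wrist force passes 120 N, or if a joint passes its speed limit or range.

### The arm

A 6-joint arm with a two-finger parallel gripper is mounted at the origin on the work surface. World frame = base frame: x ahead of the robot, y to its left, z up, the work surface at z = 0. Lengths are in m, angles in rad, forces in N, time in s.
With the tool pointing down it reaches from about 0.35 to 0.975 m from the base axis. Payload 4.9 kg.
Tool frame: the origin (TCP) lies on the mounting face of the last link; the fingertips stand 173 mm ahead of it and the grasp point (between the pads) lies 155 mm ahead of it; z points along the fingers, y is the line along which they close (so a half turn about z gives the same grasp; the last joint's range is limited). The gripper opens to 85 mm and grips with 20 to 120 N. Pads are 22 mm wide; open, the fingers measure 114 mm over their backs; the gripper's body (76 mm by 85 mm) begins 54 mm behind the grasp point. The pads swing forward as they close: fully open they stand 13 mm farther back than shut.
Start: joints at [-1.307, 0.053, 1.613, -0, 1.476, -0.119], TCP at [0.233, -0.58, 0.405] pointing down, gripper open.
Joint ranges: [-3.01, 3.01], [-1.01, 2.22], [0.06, 2.58], [-1.02, 4.17], [0.09, 2.62], [-3.14, 3.14]. Speed limits (rad/s): [2.57, 2.57, 3.14, 3.14, 3.14, 3.14].

### API

Orientations are given as a rotation vector (axis times angle).
In Python, from station import monitor, eyes, finish_job gives the robot as it stands. The module is installed in compiled form; this text tells all that it offers.
- The arm moves only by the tool step_arm, never from a script. Its argument "commands" is a list of rows, each a list of 3 entries, a list of its own where there are three numbers: the opening in per cent of the stroke, from 0 (shut) to 100 (fully open), then the shift along the tool's x, y, z in mm, then the turn about the tool's z in degrees. In form: [[hand, [x, y, z], yaw], ...]. A call has 1 to 12 rows; each row is the pose to reach, as a shift and turn from the pose commanded when the call began, along the tool's axes at that moment; what a row does not reach only later rows make up. A row lasts 1/8 s, in which the tool goes at most 62.5 mm and 10.7 degrees, less where a joint would pass 70% of its speed; a pose out of reach is approached as far as the arm can. A call with a gripper value outside its range is refused whole. The fingers move at their own pace and stop on an object; "squeeze" is the grip in N (left out, the last holds). Time passes only in rows, so rows that repeat a pose let the fingers close. It gives the time, the measured TCP pose, the force, the opening and the grip force at its end, in the units of the state.
- monitor.get_obs(): the state, without advancing time (a new reading comes with each control period).
- eyes.get_image(name): name is "scene" or "top"; returns the picture (480x640x3 uint8, red, green, blue); there is no depth.
- eyes.camera_info(name): a dict with "camera_matrix" (3x3 intrinsics, pixels), "k1" (the pictures are not rectified: a ray, as slopes to the right and down, at radius r is drawn at 1 + k1 r^2 times it, then the intrinsics apply), "extrinsics" (4x4, takes a point from camera to world coordinates). Camera axes: x right, y down, z forward; pixel columns grow to the right and rows downward; lengths in m; the calibration is good to about 2 mm. A picture is of the moment at which its call begins. camera_info takes no time and is no camera call.
- finish_job(): hands the job in; it is judged then, once.
The state is a dict: "t": time; "q": joint angles; "dq": joint speeds; "effort": joint torques, N m; "tool_pos": TCP position; "tool_rot": TCP orientation; "contact_force": force on the tool from outside, world axes, zero at the start; "wrist_torque": the same for the moment, N m; "opening": finger opening in m; "grip_force": force on a finger pad.
Only numpy, scipy, OpenCV 4.12 (cv2) and the standard library are available. Lean on these libraries where they do the work, as an engineer would, in place of code of your own. Each camera call takes 0.05 s, during which the arm holds its last target. There are 200 camera calls.

## Working session

There is one attempt and no reset: what is moved stays moved. The work goes in short steps, Python scripts to look and compute and a tool call to move; the robot and the scene stay as the last step left them, time stands still between calls to the robot, and variables do not carry over. Pictures are saved under pics/ and viewed, at most 14 in all, crops included, and the job is handed in when it is done.

Besides the shell and the picture viewer there is one more tool, called after "Emit:" by a JSON object that holds its "api" and its "payload". step_arm: Moves the arm, as the interface text tells. Its arguments: {"type":"object","properties":{"commands":{"type":"array"},"squeeze":{"type":"number"}},"required":["commands"]}

```bash
mkdir -p pics
python3 - <<'E'
from station import monitor, eyes
import cv2
for n in("top","scene"):
    im=eyes.get_image(n); cv2.imwrite(f"pics/{n}0.png",im[:,:,::-1])
    c=eyes.camera_info(n); print(n,c)
o=monitor.get_obs(); print(o)
E
```

```text
top {'camera_matrix': array([[447.93296267,   0.        , 318.41095364],
       [  0.        , 447.93296267, 234.09053335],
       [  0.        ,   0.        ,   1.        ]]), 'k1': -0.058050259525989426, 'extrinsics': array([[-0.00310639, -0.9863495 ,  0.16463601,  0.32736251],
       [-0.99973292,  0.00683351,  0.02207698, -0.06780754],
       [-0.02290066, -0.16452346, -0.98610729,  0.93670067],
       [ 0.        ,  0.        ,  0.        ,  1.        ]])}
scene {'camera_matrix': array([[448.70996593,   0.        , 314.05787267],
       [  0.        , 448.70996593, 243.15525506],
       [  0.        ,   0.        ,   1.        ]]), 'k1': -0.032865728060259405, 'extrinsics': array([[-0.63177199,  0.55586886, -0.54025361,  0.97199415],
       [ 0.77501191,  0.43960787, -0.45398399,  0.37673695],
       [-0.01485582, -0.70551735, -0.70853692,  0.71477642],
       [ 0.        ,  0.        ,  0.        ,  1.        ]])}
{'t': 0.1, 'q': array([-1.30697244e+00,  5.33003306e-02,  1.61416379e+00, -2.68738270e-05,
        1.47599135e+00, -1.18976339e-01]), 'dq': array([ 0.00045712, -0.00206809, -0.00405083,  0.00084812,  0.00091308,
       -0.00179274]), 'effort': array([-9.29506882e-06, -3.94901204e+01, -3.71363997e+01, -1.30804701e-04,
        3.91917667e-03, -7.97031987e-06]), 'tool_pos': array([ 0.23339711, -0.57952236,  0.40357553]), 'tool_rot': array([-3.08240067e+00, -5.97287452e-01,  2.53494414e-04]), 'contact_force': array([-0.12958998,  0.19168608, -0.35454674]), 'wrist_torque': array([ 0.05811511, -0.02233904,  0.01855833]), 'grip_force': 0.0, 'opening': 0.08541524385945887}
```

View pics/top0.png

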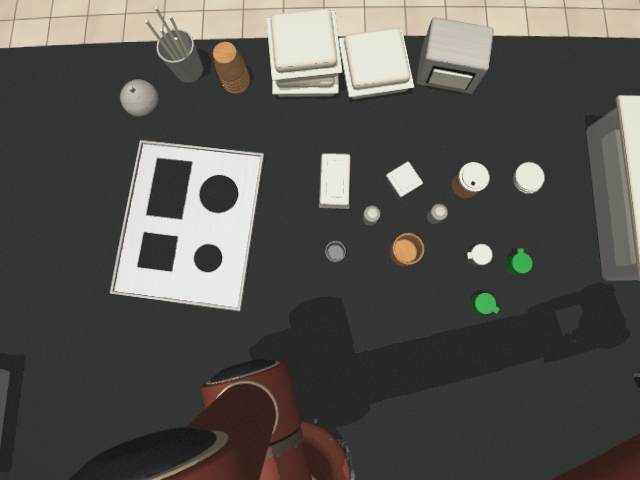

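View pics/scene0.png

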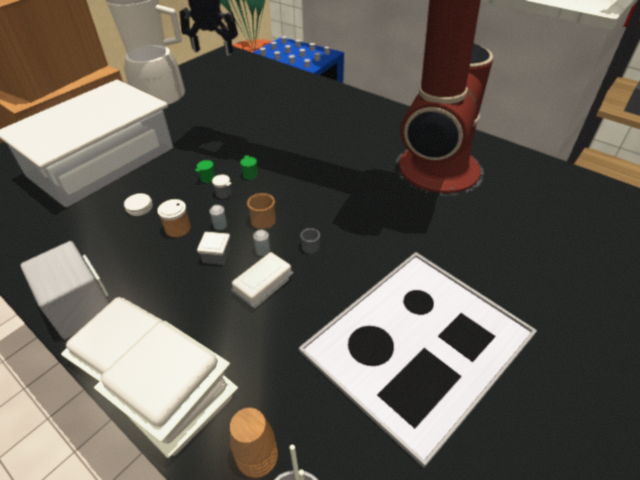

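Run:
```python
import cv2
a=cv2.imread("pics/top0.png")[145:325,310:570]; cv2.imwrite("pics/c1.png",cv2.resize(a,None,fx=3,fy=3,interpolation=cv2.INTER_CUBIC))
a=cv2.imread("pics/scene0.png")[145:315,110:330]; cv2.imwrite("pics/c2.png",cv2.resize(a,None,fx=3.5,fy=3.5,interpolation=cv2.INTER_CUBIC))
```

```text
(no output)
```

View pics/c1.png

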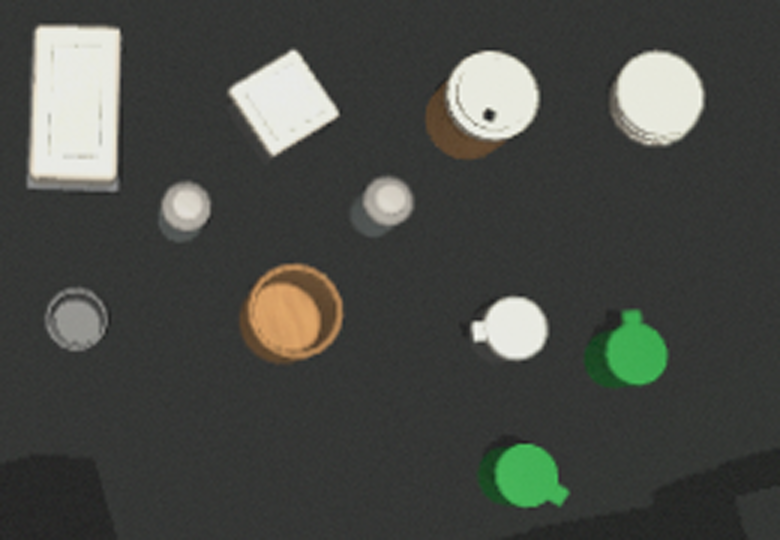

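View pics/c2.png

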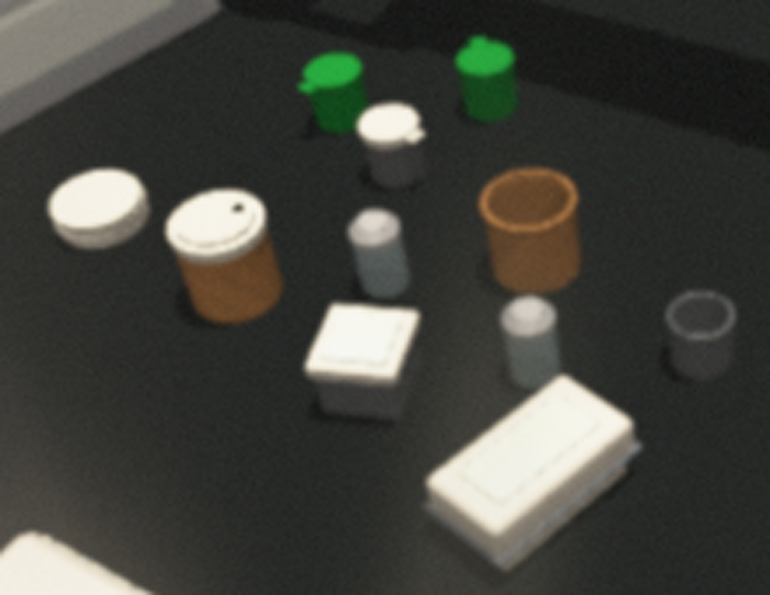

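```bash
cat > h.py <<'E'
import numpy as np, cv2
from scipy.optimize import minimize
from station import eyes
S=4
def proj(n,P):
    c=eyes.camera_info(n);T=np.linalg.inv(c['extrinsics']);K=c['camera_matrix']
    p=np.asarray(P)@T[:3,:3].T+T[:3,3];s=p[:,:2]/p[:,2:];s=s*(1+c['k1']*(s**2).sum(1,keepdims=True))
    return s*[K[0,0],K[1,1]]+K[:2,2]
def ray(n,px,z):
    c=eyes.camera_info(n);K=c['camera_matrix'];u=(np.array(px)-K[:2,2])/[K[0,0],K[1,1]];s=u.copy()
    for _ in range(9): s=u/(1+c['k1']*(s@s))
    E=c['extrinsics'];d=E[:3,:3]@[*s,1];return E[:3,3]+d*(z-E[2,3])/d[2]
def ring(shape,a,b=None):
    if shape=='r': t=np.linspace(0,2*np.pi,48,endpoint=False);return np.c_[np.cos(t),np.sin(t)]*a/2
    return np.array([[1,1],[-1,1],[-1,-1],[1,-1]])*[a/2,b/2]
def hullpts(r,z0,z1,x,y,yaw):
    R=np.array([[np.cos(yaw),-np.sin(yaw)],[np.sin(yaw),np.cos(yaw)]]);q=r@R.T+[x,y]
    return np.vstack([np.c_[q,np.full(len(q),z)] for z in (z0,z1)])
def render(n,P,box):
    p=(proj(n,P)-[box[0],box[1]]+.5)*S-.5
    h=cv2.convexHull(p.astype(np.float32))
    m=np.zeros(((box[3]-box[1])*S,(box[2]-box[0])*S),np.uint8)
    cv2.fillConvexPoly(m,np.round(h*16).astype(np.int32),255,cv2.LINE_AA,4)
    return cv2.GaussianBlur(m.astype(float)/255,(0,0),2.)
def target(g,box,lo,hi):
    a=cv2.resize(g[box[1]:box[3],box[0]:box[2]].astype(np.float32),None,fx=S,fy=S,interpolation=cv2.INTER_CUBIC)
    return np.clip((a-lo)/(hi-lo),0,1)
def fit(views,r,z0,z1,x0,sym):
    def cost(v):
        return sum(((render(n,hullpts(r,z0,z1,v[0]/1e3,v[1]/1e3,(v[2]/30 if sym else 0)),b)-t)**2).mean()*t.size/S/S for n,b,t in views)
    best=None
    for yw in ([x0[2]] if sym else [0]):
        s=np.array([x0[0]*1e3,x0[1]*1e3,yw*30]);sim=np.vstack([s,s+[6,0,0],s+[0,6,0],s+[0,0,4]])
        o=minimize(cost,s,method='Nelder-Mead',options=dict(initial_simplex=sim,xatol=.05,fatol=1e-4,maxiter=400))
    v=o.x;return np.round([v[0],v[1],np.degrees(v[2]/30) if sym else 0,o.fun],2)
E
cat > m0.py <<'E'
from h import *
T=cv2.imread("pics/top0.png");Sc=cv2.imread("pics/scene0.png")
g={'top':T.min(2),'scene':Sc.min(2)}
objs=[('foam',ring('b',.110,.060),.020,.046,{'top':(335,181),'scene':(262,278)},30,1,0.02),
('pot',ring('b',.056,.056),.034,.044,{'top':(404,179),'scene':(214,244)},22,1,.6),
('cup',ring('r',.062),.054,.064,{'top':(474,177),'scene':(172,210)},20,0,0),
('tub',ring('r',.042),.036,.044,{'top':(482,254),'scene':(221,181)},14,0,0)]
for nm,r,z0,z1,c,hw,sym,yw in objs:
    V=[]
    for n in c:
        x,y=c[n];b=(x-hw-4,y-hw-4,x+hw+5,y+hw+5)
        t=target(g[n],b,50,185)
        V.append((n,b,t))
    p=ray('top',c['top'],z1)
    print(nm,'top',fit(V[:1],r,z0,z1,(p[0],p[1],yw),sym),'scene',fit(V[1:],r,z0,z1,(p[0],p[1],yw),sym))
for nm,r,c,hw in [('ob',ring('b',.08,.13),{'top':(169,188),'scene':(419,387)},42),('sq',ring('b',.076,.076),{'top':(157,252),'scene':(467,337)},30),
 ('lg',ring('r',.084),{'top':(219,194),'scene':(371,346)},30),('sm',ring('r',.06),{'top':(208,258),'scene':(419,302)},22)]:
    V=[]
    for n in c:
        x,y=c[n];b=(x-hw,y-hw,x+hw+1,y+hw+1);t=1-target(g[n],b,50,180)
        m=np.uint8(t>.5);k,L=cv2.connectedComponents(m);l=L[hw*S,hw*S];t=t*cv2.dilate(np.uint8(L==l),np.ones((9,9)))
        V.append((n,b,t))
    p=ray('top',c['top'],.01)
    sy=nm in('ob','sq')
    print(nm,'top',fit(V[:1],r,.008,.01,(p[0],p[1],-.1),sy),'scene',fit(V[1:],r,.008,.01,(p[0],p[1],-.1),sy))
for nm,c in [('sh1',(372,213)),('sh2',(439,211))]: print(nm,ray('top',c,.056))
for nm,c,z in [('opencup',(408,249),.058),('opentub',(335,251),.038),('g1',(522,263),.044),('g2',(485,303),.044),('lidstack',(530,177),.03)]: print(nm,ray('top',c,z))
E
python3 m0.py
```

```text
foam top [591.66 -81.49  -2.5   59.81] scene [591.17 -81.18  -1.35 162.47]
pot top [ 592.21 -225.49   31.55   13.57] scene [ 589.05 -227.37   32.04   26.95]
cup top [ 590.44 -363.73    0.     33.46] scene [ 586.45 -366.12    0.     44.72]
tub top [ 434.19 -375.      0.     21.52] scene [ 430.23 -376.7     0.      7.74]
ob top [586.5  277.38  82.61  31.8 ] scene [585.44 277.78  82.62  59.91]
sq top [447.75 295.    -7.42  24.31] scene [446.58 295.72  -7.53  40.  ]
lg top [572.64 168.02   0.    14.76] scene [571.61 168.53   0.    32.16]
sm top [433.75 185.95   0.    14.69] scene [432.51 186.6    0.    20.65]
sh1 [ 0.51654666 -0.15574741  0.056     ]
sh2 [ 0.51971502 -0.29036524  0.056     ]
opencup [ 0.44300419 -0.22492743  0.058     ]
opentub [ 0.44253627 -0.08110553  0.038     ]
g1 [ 0.41485897 -0.45561544  0.044     ]
g2 [ 0.33634156 -0.37603145  0.044     ]
lidstack [ 0.59746079 -0.49327867  0.03      ]
```

```bash
cat > go.py <<'E'
import sys,numpy as np
from scipy.spatial.transform import Rotation as R
from station import monitor
# go.py x y zgrasp yaw  (mm, deg)
o=monitor.get_obs();M=R.from_rotvec(o['tool_rot']).as_matrix();p=o['tool_pos']*1e3
g=p+155*M[:,2]; yaw=np.degrees(np.arctan2(M[1,0],M[0,0]))
print('t',o['t'],'grasp',g.round(1),'yaw',yaw.round(2),'tilt z',M[:,2].round(4),'q6',o['q'][5].round(2),'open',o['opening']*1e3,'grip',o['grip_force'],'F',o['contact_force'].round(1))
if len(sys.argv)>1:
    x,y,z,w=map(float,sys.argv[1:])
    print('shift',(M.T@([x,y,z]-g)).round(1),'turn',round((yaw-w+180)%360-180,2))
E
python3 go.py 591.4 -81.3 130 -1.9
```

```text
t 0.1 grasp [ 233.3 -579.2  248.6] yaw 21.93 tilt z [-5.0e-04  1.8e-03 -1.0e+00] q6 -0.12 open 85.41524385945887 grip 0.0 F [-0.1  0.2 -0.4]
shift [ 518.1 -327.9  119.3] turn 23.83
```

Emit:
{"api": "step_arm", "payload": {"commands": [[100, [518, -328, 60], 24], [100, [518, -328, 60], 24], [100, [518, -328, 60], 24], [100, [518, -328, 60], 24], [100, [518, -328, 60], 24], [100, [518, -328, 60], 24], [100, [518, -328, 119], 24], [100, [518, -328, 119], 24], [100, [518, -328, 119], 24], [100, [518, -328, 119], 24], [100, [518, -328, 119], 24], [100, [518, -328, 119], 24]]}}

```text
t: 1.6
tool_pos: [0.5913, -0.0819, 0.2851]
tool_rot: [3.141, -0.055, -0.002]
contact_force: [0.3, 0.1, 0.6]
opening: 0.0855
grip_force: 0.0
```

```bash
python3 go.py 591.4 -81.3 30 -1.9
```

```text
t 1.6 grasp [591.1 -81.9 130.1] yaw -2.02 tilt z [-1.4e-03 -2.0e-04 -1.0e+00] q6 1.34 open 85.45638339433881 grip 0.0 F [0.3 0.1 0.6]
shift [  0.4  -0.6 100.1] turn -0.12
```

Emit:
{"api": "step_arm", "payload": {"commands": [[100, [0, -1, 40], 0], [100, [0, -1, 70], 0], [100, [0, -1, 90], 0], [100, [0, -1, 100], 0], [100, [0, -1, 100], 0], [60, [0, -1, 100], 0], [60, [0, -1, 100], 0], [40, [0, -1, 100], 0], [40, [0, -1, 100], 0], [40, [0, -1, 100], 0], [40, [0, -1, 100], 0], [40, [0, -1, 100], 0]], "squeeze": 25}}

```text
t: 3.1
tool_pos: [0.5923, -0.0812, 0.1873]
tool_rot: [3.14, -0.056, 0.004]
contact_force: [-0.5, -0.3, 5.8]
opening: 0.0598
grip_force: 29.9
```

```bash
python3 go.py 591.4 -81.3 140 -1.9; python3 -c "
from station import eyes;import cv2
a=eyes.get_image('scene')[:,:,::-1][140:320,110:350];cv2.imwrite('pics/g1.png',cv2.resize(a,None,fx=3,fy=3))"
```

```text
t 3.1 grasp [592.6 -81.4  32.3] yaw -2.06 tilt z [ 0.0025 -0.001  -1.    ] q6 1.35 open 59.809676852982044 grip 29.921904802322388 F [-0.5 -0.3  5.8]
shift [-1.000e+00  1.000e-01 -1.077e+02] turn -0.16
```

View pics/g1.png

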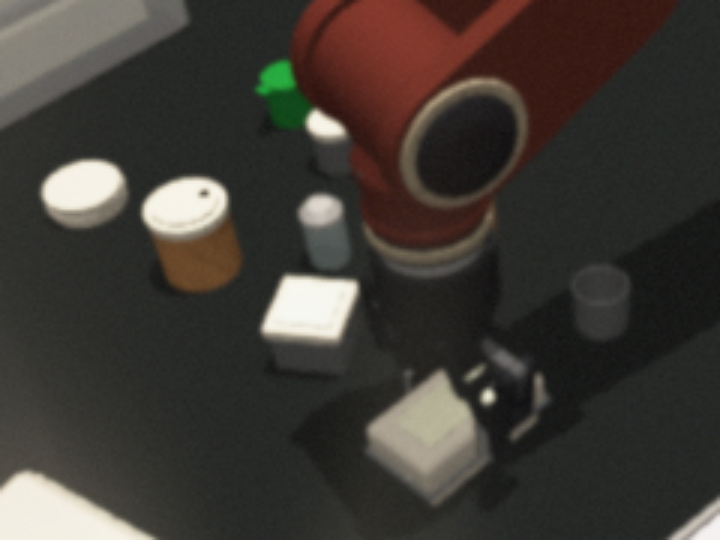

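Emit:
{"api": "step_arm", "payload": {"commands": [[40, [0, 0, -20], 0], [40, [0, 0, -50], 0], [40, [0, 0, -90], 0], [40, [0, 0, -110], 0], [40, [0, 0, -110], 0]]}}

```text
t: 3.78
tool_pos: [0.5919, -0.081, 0.2977]
tool_rot: [3.14, -0.057, 0.006]
contact_force: [-0.0, -0.8, -2.4]
opening: 0.0593
grip_force: 29.1
```

```bash
python3 go.py 587.2 277.2 140 -7.45
```

```text
t 3.775 grasp [592.5 -81.2 142.7] yaw -2.07 tilt z [ 3.6e-03 -8.0e-04 -1.0e+00] q6 1.35 open 59.323864640473246 grip 29.124807715415955 F [-0.  -0.8 -2.4]
shift [ -18.2 -357.9    2.4] turn 5.38
```

Emit:
{"api": "step_arm", "payload": {"commands": [[40, [-1, -20, 0], 0], [40, [-3, -60, 0], 1], [40, [-5, -105, 0], 2], [40, [-8, -150, 0], 3], [40, [-10, -195, 0], 4], [40, [-12, -240, 0], 5], [40, [-15, -285, 0], 5.4], [40, [-17, -325, 0], 5.4], [40, [-18, -350, 0], 5.4], [40, [-18, -358, 0], 5.4], [40, [-18, -358, 0], 5.4], [40, [-18, -358, 0], 5.4]]}}

```text
t: 5.28
tool_pos: [0.5863, 0.2766, 0.2951]
tool_rot: [3.134, -0.206, -0.002]
contact_force: [0.2, 0.8, -2.4]
opening: 0.0595
grip_force: 29.0
```

```bash
python3 go.py 587.2 277.2 42.3 -7.45; python3 -c "
from station import eyes;import cv2
a=eyes.get_image('scene')[:,:,::-1];cv2.imwrite('pics/p1.png',a[230:,290:].copy())
b=eyes.get_image('top')[:,:,::-1];cv2.imwrite('pics/p1t.png',b)"
```

```text
t 5.275 grasp [586.2 276.5 140.1] yaw -7.52 tilt z [-1.e-03 -7.e-04 -1.e+00] q6 2.03 open 59.45502418585278 grip 29.0260049700737 F [ 0.2  0.8 -2.4]
shift [ 1.  -0.9 97.8] turn -0.07
```

View pics/p1.png

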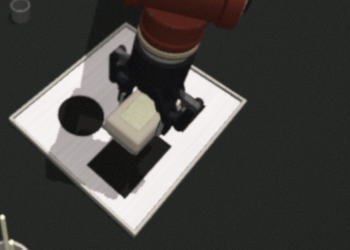

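Emit:
{"api": "step_arm", "payload": {"commands": [[40, [1, -1, 25], 0], [40, [1, -1, 50], 0], [40, [1, -1, 72], 0], [40, [1, -1, 85], 0], [40, [1, -1, 91], 0], [40, [1, -1, 94], 0], [40, [1, -1, 96], 0], [40, [1, -1, 97], 0], [40, [1, -1, 97], 0]]}}

```text
t: 6.5
tool_pos: [0.5876, 0.2783, 0.1991]
tool_rot: [-3.135, 0.205, -0.001]
contact_force: [0.1, 0.1, -1.7]
opening: 0.0598
grip_force: 29.0
```

```bash
python3 go.py 587.2 277.2 42.3 -7.45
```

```text
t 6.5 grasp [587.7 278.4  44.1] yaw -7.47 tilt z [ 5.e-04  2.e-04 -1.e+00] q6 2.03 open 59.77370564487879 grip 29.042513072490692 F [ 0.1  0.1 -1.7]
shift [-0.4  1.2  1.8] turn -0.02
```

Emit:
{"api": "step_arm", "payload": {"commands": [[40, [0, 1, 1], 0], [40, [0, 1, 2], 0], [40, [0, 1, 2.5], 0], [40, [0, 1, 2.5], 0]]}}

```text
t: 7.0
tool_pos: [0.5876, 0.2774, 0.1973]
tool_rot: [3.135, -0.205, 0.0]
contact_force: [-3.2, -0.8, 3.6]
opening: 0.0597
grip_force: 29.8
```

Emit:
{"api": "step_arm", "payload": {"commands": [[72, [0, 0, 0], 0], [75, [0, 0, 0], 0], [80, [0, 0, 0], 0], [95, [0, 0, 0], 0], [95, [0, 0, 0], 0], [95, [0, 0, -15], 0], [95, [0, 0, -50], 0], [95, [0, 0, -100], 0], [95, [0, 0, -130], 0], [95, [0, 0, -130], 0]]}}

```text
t: 8.25
tool_pos: [0.5884, 0.2777, 0.3317]
tool_rot: [-3.132, 0.204, -0.013]
contact_force: [-0.6, -0.0, 1.0]
opening: 0.081
grip_force: 0.0
```

```bash
python3 go.py 590.6 -226.4 150 31.8
```

```text
t 8.25 grasp [589.7 278.1 176.7] yaw -7.46 tilt z [ 0.0082  0.0028 -1.    ] q6 2.03 open 81.03053763216427 grip 0.0 F [-0.6 -0.   1. ]
shift [ 66.2 500.2  25.3] turn -39.26
```

Emit:
{"api": "step_arm", "payload": {"commands": [[95, [66, 500, 26], -39], [95, [66, 500, 26], -39], [95, [66, 500, 26], -39], [95, [66, 500, 26], -39], [95, [66, 500, 26], -39], [95, [66, 500, 26], -39], [95, [66, 500, 26], -39], [95, [66, 500, 26], -39], [95, [66, 500, 26], -39], [95, [66, 500, 26], -39], [95, [66, 500, 26], -39], [95, [66, 500, 26], -39]]}}

```text
t: 9.75
tool_pos: [0.5881, -0.2254, 0.3002]
tool_rot: [-3.022, -0.857, 0.0]
contact_force: [0.2, 0.1, 0.2]
opening: 0.0809
grip_force: 0.0
```

```bash
python3 go.py 590.6 -226.4 34 31.8;  python3 -c "
from station import eyes;import cv2
a=eyes.get_image('top')[:,:,::-1][120:320,100:260];b=eyes.get_image('scene')[:,:,::-1][240:470,290:550]
import numpy as np
o=cv2.resize(a,(400,500)); p=cv2.resize(b,(400,500));cv2.imwrite('pics/p2.png',np.hstack([o,p]))"
```

```text
t 9.75 grasp [ 588.  -225.3  145.2] yaw 31.66 tilt z [-1.e-04  4.e-04 -1.e+00] q6 0.53 open 80.92678051427615 grip 0.0 F [0.2 0.1 0.2]
shift [  1.6   2.3 111.2] turn -0.14
```

View pics/p2.png

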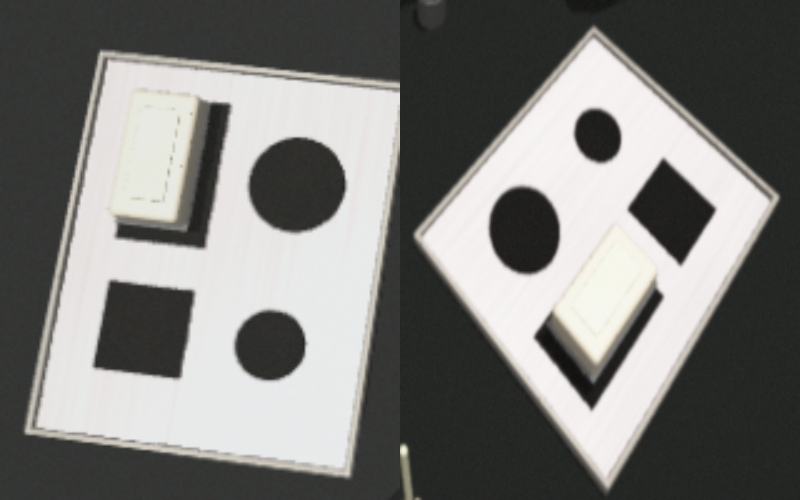

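Emit:
{"api": "step_arm", "payload": {"commands": [[95, [2, 2, 40], 0], [95, [2, 2, 75], 0], [95, [2, 2, 98], 0], [95, [2, 2, 111], 0], [95, [2, 2, 111], 0], [65, [2, 2, 111], 0], [60, [2, 2, 111], 0], [40, [2, 2, 111], 0], [40, [2, 2, 111], 0], [40, [2, 2, 111], 0], [40, [2, 2, 111], 0], [40, [2, 2, 111], 0]], "squeeze": 22}}

```text
t: 11.35
tool_pos: [0.5913, -0.2281, 0.191]
tool_rot: [3.022, 0.853, 0.003]
contact_force: [-0.6, 1.1, 6.0]
opening: 0.0558
grip_force: 24.8
```

```bash
python3 go.py 590.6 -226.4 34 31.8
```

```text
t 11.35 grasp [ 591.7 -228.2   36. ] yaw 31.53 tilt z [ 0.0025 -0.0011 -1.    ] q6 0.53 open 55.80379149675238 grip 24.833314418792725 F [-0.6  1.1  6. ]
shift [-0.  -2.2  2. ] turn -0.27
```

Emit:
{"api": "step_arm", "payload": {"commands": [[40, [0, 0, -20], 0], [40, [0, 0, -50], 0], [40, [0, 0, -90], 0], [40, [0, 0, -110], 0], [40, [0, 0, -110], 0]]}}

```text
t: 11.98
tool_pos: [0.591, -0.228, 0.3015]
tool_rot: [3.021, 0.853, 0.005]
contact_force: [0.0, -0.0, -1.1]
opening: 0.0554
grip_force: 24.2
```

```bash
python3 go.py 447.3 295.5 146 82.55
```

```text
t 11.975 grasp [ 591.6 -228.3  146.5] yaw 31.53 tilt z [ 0.0036 -0.002  -1.    ] q6 0.53 open 55.41232307550428 grip 24.16768491268158 F [ 0.  -0.  -1.1]
shift [ 150.9 -521.9   -1. ] turn -51.02
```

Emit:
{"api": "step_arm", "payload": {"commands": [[40, [6, -20, 0], -3], [40, [18, -62, 0], -8], [40, [32, -110, 0], -13], [40, [46, -160, 0], -18], [40, [60, -210, 0], -24], [40, [75, -260, 0], -30], [40, [89, -310, 0], -36], [40, [104, -360, 0], -41], [40, [118, -410, 0], -46], [40, [132, -458, 0], -50], [40, [145, -500, 0], -51], [40, [150, -518, 0], -51]]}}

```text
t: 13.48
tool_pos: [0.4454, 0.294, 0.297]
tool_rot: [-2.356, -2.076, 0.006]
contact_force: [-0.1, 0.4, -0.5]
opening: 0.0555
grip_force: 24.1
```

Emit:
{"api": "step_arm", "payload": {"commands": [[40, [1, -4, 0], 0], [40, [1, -4, 0], 0], [40, [1, -4, 0], 0]]}}

```text
t: 13.85
tool_pos: [0.444, 0.2927, 0.299]
tool_rot: [2.363, 2.07, -0.001]
contact_force: [0.1, 0.3, -0.9]
opening: 0.0552
grip_force: 24.1
```

```bash
python3 go.py 447.3 295.5 46 82.55
```

```text
t 13.85 grasp [444.  292.7 144. ] yaw 82.44 tilt z [-1.e-04 -4.e-04 -1.e+00] q6 0.57 open 55.22899510310957 grip 24.14446324110031 F [ 0.1  0.3 -0.9]
shift [ 3.3  2.9 98. ] turn -0.11
```

Emit:
{"api": "step_arm", "payload": {"commands": [[40, [3, 3, 25], 0], [40, [3, 3, 50], 0], [40, [3, 3, 72], 0], [40, [3, 3, 85], 0], [40, [3, 3, 91], 0], [40, [3, 3, 94], 0], [40, [3, 3, 95], 0], [40, [3, 3, 95], 0], [40, [3, 3, 95], 0]]}}

```text
t: 14.98
tool_pos: [0.4472, 0.2965, 0.2047]
tool_rot: [2.361, 2.072, 0.001]
contact_force: [-0.2, -0.0, -1.7]
opening: 0.0556
grip_force: 24.1
```

```bash
python3 go.py 447.3 295.5 46 82.55
```

```text
t 14.975 grasp [447.4 296.5  49.7] yaw 82.54 tilt z [ 8.e-04  4.e-04 -1.e+00] q6 0.58 open 55.56787228585323 grip 24.131204187870026 F [-0.2 -0.  -1.7]
shift [-1.   0.1  3.7] turn -0.01
```

Emit:
{"api": "step_arm", "payload": {"commands": [[40, [-1, 0, 1], 0], [40, [-1, 0, 2], 0], [40, [-1, 0, 3], 0], [40, [-1, 0, 4], 0], [40, [-1, 0, 4], 0]]}}

```text
t: 15.6
tool_pos: [0.4471, 0.2954, 0.201]
tool_rot: [-2.361, -2.072, 0.001]
contact_force: [-3.3, -1.8, 4.9]
opening: 0.0557
grip_force: 24.8
```

```bash
python3 go.py 447.3 295.5 46 82.55
```

```text
t 15.6 grasp [447.  295.4  46. ] yaw 82.54 tilt z [-5.e-04 -4.e-04 -1.e+00] q6 0.58 open 55.73931512191383 grip 24.785141050815582 F [-3.3 -1.8  4.9]
shift [0.2 0.3 0. ] turn -0.01
```

Contact as expected; release and go over the cup (yaw near 0).

Emit:
{"api": "step_arm", "payload": {"commands": [[68, [0, 0, 0], 0], [72, [0, 0, 0], 0], [78, [0, 0, 0], 0], [92, [0, 0, 0], 0], [92, [0, 0, 0], 0], [95, [0, 0, -15], 0], [95, [0, 0, -50], 0], [95, [0, 0, -100], 0], [95, [0, 0, -130], 0], [95, [0, 0, -130], 0], [95, [0, 0, -130], 0]]}}

```text
t: 16.98
tool_pos: [0.4466, 0.2952, 0.3298]
tool_rot: [-2.361, -2.072, 0.001]
contact_force: [1.0, 0.4, -0.3]
opening: 0.0811
grip_force: 0.0
```

```bash
python3 go.py 588.4 -364.9 165 -7.45; python3 -c "
from station import eyes;import cv2
a=eyes.get_image('scene')[:,:,::-1];cv2.imwrite('pics/p3s.png',a)"
```

```text
t 16.975 grasp [446.5 295.1 174.8] yaw 82.53 tilt z [-7.e-04 -3.e-04 -1.e+00] q6 0.58 open 81.08737400111816 grip 0.0 F [ 1.   0.4 -0.3]
shift [-636.   226.5    9.9] turn 89.98
```

Emit:
{"api": "step_arm", "payload": {"commands": [[95, [-636, 226, 10], 0], [95, [-636, 226, 10], 0], [95, [-636, 226, 10], 0], [95, [-636, 226, 10], 0], [95, [-636, 226, 10], 0], [95, [-636, 226, 10], 0], [95, [-636, 226, 10], 0], [95, [-636, 226, 10], 0], [95, [-636, 226, 10], 0], [95, [-636, 226, 10], 0], [95, [-636, 226, 10], 0], [95, [-636, 226, 10], 0]]}}

```text
t: 18.52
tool_pos: [0.5877, -0.3676, 0.3173]
tool_rot: [-2.363, -2.065, 0.002]
contact_force: [0.8, 0.8, -0.2]
opening: 0.081
grip_force: 0.0
```

```bash
python3 go.py 588.4 -364.9 54 82.55
```

```text
t 18.525 grasp [ 587.3 -367.3  162.3] yaw 82.31 tilt z [-0.0031  0.002  -1.    ] q6 -0.53 open 81.00276148300664 grip 0.0 F [ 0.8  0.8 -0.2]
shift [  2.4   1.2 108.3] turn -0.24
```

Emit:
{"api": "step_arm", "payload": {"commands": [[95, [2, 1, 40], 0], [95, [2, 1, 75], 0], [95, [2, 1, 97], 0], [95, [2, 1, 108], 0], [95, [2, 1, 108], 0], [95, [2, 1, 108], 0]]}}

```text
t: 19.27
tool_pos: [0.5902, -0.3631, 0.214]
tool_rot: [2.359, 2.07, 0.001]
contact_force: [0.1, -0.1, 0.2]
opening: 0.0812
grip_force: 0.0
```

```bash
python3 go.py 588.4 -364.9 54 82.55
```

```text
t 19.275 grasp [ 590.6 -363.4   59. ] yaw 82.54 tilt z [ 0.0022 -0.0017 -1.    ] q6 -0.53 open 81.15560216259787 grip 0.0 F [ 0.1 -0.1  0.2]
shift [-1.8 -2.   5. ] turn -0.01
```

Emit:
{"api": "step_arm", "payload": {"commands": [[95, [-2, -2, 4], 0], [95, [-2, -2, 4], 0], [65, [-2, -2, 4], 0], [60, [-2, -2, 4], 0], [45, [-2, -2, 4], 0], [45, [-2, -2, 4], 0], [45, [-2, -2, 4], 0], [45, [-2, -2, 4], 0], [45, [-2, -2, 4], 0]], "squeeze": 25}}

```text
t: 20.4
tool_pos: [0.5876, -0.3647, 0.2088]
tool_rot: [2.361, 2.071, 0.0]
contact_force: [0.1, -0.8, 4.7]
opening: 0.061
grip_force: 27.8
```

```bash
python3 go.py 588.4 -364.9 54 82.55
```

```text
t 20.4 grasp [ 587.7 -364.8   53.8] yaw 82.53 tilt z [ 8.e-04 -7.e-04 -1.e+00] q6 -0.53 open 61.009995476264976 grip 27.829511761665344 F [ 0.1 -0.8  4.7]
shift [ 0.   0.7 -0.2] turn -0.02
```

Emit:
{"api": "step_arm", "payload": {"commands": [[40, [0, 0, -20], 0], [40, [0, 0, -50], 0], [40, [0, 0, -85], 0], [40, [0, 0, -100], 0], [40, [0, 0, -100], 0]]}}

```text
t: 21.02
tool_pos: [0.5875, -0.3645, 0.3094]
tool_rot: [2.36, 2.071, 0.001]
contact_force: [0.2, -0.3, -1.8]
opening: 0.0606
grip_force: 27.9
```

```bash
python3 go.py 571.9 168.3 156 82.55
```

```text
t 21.025 grasp [ 587.7 -364.7  154.4] yaw 82.54 tilt z [ 0.0015 -0.0011 -1.    ] q6 -0.53 open 60.62821411343434 grip 27.926444113254547 F [ 0.2 -0.3 -1.8]
shift [526.4 -84.9  -2.2] turn -0.01
```

Emit:
{"api": "step_arm", "payload": {"commands": [[40, [20, -3, -2], 0], [40, [62, -10, -2], 0], [40, [112, -18, -2], 0], [40, [162, -26, -2], 0], [40, [212, -34, -2], 0], [40, [262, -42, -2], 0], [40, [312, -50, -2], 0], [40, [362, -58, -2], 0], [40, [412, -66, -2], 0], [40, [460, -74, -2], 0], [40, [500, -81, -2], 0], [40, [520, -84, -2], 0]]}}

```text
t: 22.52
tool_pos: [0.57, 0.1645, 0.3082]
tool_rot: [-2.357, -2.074, 0.005]
contact_force: [0.2, -0.1, -2.3]
opening: 0.0609
grip_force: 27.9
```

Emit:
{"api": "step_arm", "payload": {"commands": [[40, [6, -1, 0], 0], [40, [6, -1, 0], 0], [40, [6, -1, 0], 0], [40, [6, -1, 0], 0]]}}

```text
t: 23.02
tool_pos: [0.5717, 0.1671, 0.3102]
tool_rot: [2.363, 2.07, -0.0]
contact_force: [0.3, 0.1, -1.3]
opening: 0.0606
grip_force: 27.9
```

```bash
python3 go.py 571.9 168.3 63.8 82.55
```

```text
t 23.025 grasp [571.7 167.1 155.2] yaw 82.45 tilt z [ 0.e+00 -1.e-04 -1.e+00] q6 0.29 open 60.574044340480675 grip 27.94182926416397 F [ 0.3  0.1 -1.3]
shift [ 1.2  0.1 91.4] turn -0.1
```

Emit:
{"api": "step_arm", "payload": {"commands": [[40, [1, 0, 25], 0], [40, [1, 0, 48], 0], [40, [1, 0, 68], 0], [40, [1, 0, 80], 0], [40, [1, 0, 86], 0], [40, [1, 0, 88], 0], [40, [1, 0, 88], 0], [40, [1, 0, 88], 0]]}}

```text
t: 24.02
tool_pos: [0.5719, 0.1692, 0.223]
tool_rot: [2.361, 2.072, 0.002]
contact_force: [-0.3, -0.4, -0.8]
opening: 0.0608
grip_force: 28.0
```

```bash
python3 go.py 571.9 168.3 63.8 82.55
```

```text
t 24.025 grasp [572.1 169.2  68. ] yaw 82.53 tilt z [ 1.4e-03  3.0e-04 -1.0e+00] q6 0.29 open 60.83964191680145 grip 27.965635657310486 F [-0.3 -0.4 -0.8]
shift [-0.9 -0.1  4.2] turn -0.02
```

Emit:
{"api": "step_arm", "payload": {"commands": [[40, [-1, 0, 1], 0], [40, [-1, 0, 2.5], 0], [40, [-1, 0, 4], 0], [40, [-1, 0, 4.5], 0], [40, [-1, 0, 4.5], 0]]}}

```text
t: 24.65
tool_pos: [0.5716, 0.1681, 0.2188]
tool_rot: [-2.361, -2.072, 0.001]
contact_force: [-3.5, -0.5, 4.3]
opening: 0.0608
grip_force: 28.4
```

```bash
python3 go.py 571.9 168.3 63.8 82.55
```

```text
t 24.65 grasp [571.6 168.1  63.8] yaw 82.54 tilt z [-4.e-04 -2.e-04 -1.e+00] q6 0.29 open 60.76456767013359 grip 28.405339121818542 F [-3.5 -0.5  4.3]
shift [0.2 0.3 0. ] turn -0.01
```

Emit:
{"api": "step_arm", "payload": {"commands": [[74, [0, 0, 0], 0], [77, [0, 0, 0], 0], [82, [0, 0, 0], 0], [95, [0, 0, 0], 0], [95, [0, 0, 0], 0], [95, [0, 0, -15], 0], [95, [0, 0, -50], 0], [95, [0, 0, -90], 0], [95, [0, 0, -110], 0], [95, [0, 0, -110], 0], [95, [0, 0, -110], 0]]}}

```text
t: 26.02
tool_pos: [0.5709, 0.168, 0.326]
tool_rot: [-2.36, -2.071, 0.004]
contact_force: [-0.2, -0.5, -0.0]
opening: 0.081
grip_force: 0.0
```

```bash
python3 go.py 432.2 -375.8 140 82.55
```

```text
t 26.025 grasp [570.5 167.9 171. ] yaw 82.53 tilt z [-2.7e-03 -4.0e-04 -1.0e+00] q6 0.29 open 81.02364262025864 grip 0.0 F [-0.2 -0.5 -0. ]
shift [-557.1  -66.4   31.6] turn -0.02
```

Emit:
{"api": "step_arm", "payload": {"commands": [[75, [-557, -66, 5], 0], [75, [-557, -66, 5], 0], [75, [-557, -66, 5], 0], [75, [-557, -66, 5], 0], [75, [-557, -66, 5], 0], [75, [-557, -66, 5], 0], [75, [-557, -66, 31], 0], [75, [-557, -66, 31], 0], [75, [-557, -66, 31], 0], [75, [-557, -66, 31], 0], [75, [-557, -66, 31], 0], [75, [-557, -66, 31], 0]]}}

```text
t: 27.52
tool_pos: [0.434, -0.3743, 0.296]
tool_rot: [-2.359, -2.073, -0.0]
contact_force: [0.3, -0.0, 0.2]
opening: 0.0637
grip_force: 0.0
```

```bash
python3 go.py 432.2 -375.8 35 82.55
cat > chk.py <<'E'
from h import *
import sys
k=sys.argv[1]
g={}
for n in('top','scene'):
    a=eyes.get_image(n)[:,:,::-1];cv2.imwrite(f'pics/{n}{k}.png',a);g[n]=a
for nm,r,z,cx,cy,yaw in [('foam',ring('b',.110,.060),.056,.5861,.2774,-7.45),('pot',ring('b',.056,.056),.054,.4473,.2955,-7.45),('cup',ring('r',.062),.074,.5719,.1683,0),('tub',ring('r',.042),.054,.4331,.1864,0)]:
    P=hullpts(r,z,z,cx,cy,np.radians(yaw))[:len(r)]
    for n in g: cv2.polylines(g[n],[np.round(proj(n,P)*16).astype(np.int32)],True,(0,0,255),1,cv2.LINE_AA,4)
o=np.hstack([cv2.resize(g['top'][130:315,100:270],(400,435)),cv2.resize(g['scene'][235:465,295:540],(400,375+60))]);cv2.imwrite(f'pics/chk{k}.png',o)
E
python3 chk.py 5
```

```text
t 27.525 grasp [ 433.8 -374.1  141. ] yaw 82.63 tilt z [-8.0e-04  1.2e-03 -1.0e+00] q6 -0.71 open 63.716383652404545 grip 0.0 F [ 0.3 -0.   0.2]
shift [ -2.   -1.3 106. ] turn 0.08Traceback (most recent call last):
  File "chk.py", line 9, in <module>
    for n in g: cv2.polylines(g[n],[np.round(proj(n,P)*16).astype(np.int32)],True,(0,0,255),1,cv2.LINE_AA,4)
                ~~~~~~~~~~~~~^^^^^^^^^^^^^^^^^^^^^^^^^^^^^^^^^^^^^^^^^^^^^^^^^^^^^^^^^^^^^^^^^^^^^^^^^^^^^^^
cv2.error: OpenCV(4.12.0) :-1: error: (-5:Bad argument) in function 'polylines'
> Overload resolution failed:
>  - Layout of the output array img is incompatible with cv::Mat
>  - Expected Ptr<cv::UMat> for argument 'img'
```

Emit:
{"api": "step_arm", "payload": {"commands": [[75, [-2, -1, 40], 0], [75, [-2, -1, 75], 0], [75, [-2, -1, 95], 0], [75, [-2, -1, 106], 0], [75, [-2, -1, 106], 0], [75, [-2, -1, 106], 0]]}}

```text
t: 28.38
tool_pos: [0.4329, -0.378, 0.1921]
tool_rot: [2.359, 2.071, 0.0]
contact_force: [0.1, -0.0, 0.3]
opening: 0.0642
grip_force: 0.0
```

```bash
python3 go.py 432.2 -375.8 35 82.55; sed -i 's/\[:,:,::-1\];/[:,:,::-1].copy();/' chk.py
```

```text
t 28.375 grasp [ 433.2 -378.3   37.1] yaw 82.54 tilt z [ 0.0016 -0.0018 -1.    ] q6 -0.72 open 64.22410148086152 grip 0.0 F [ 0.1 -0.   0.3]
shift [ 2.3 -1.3  2.1] turn -0.01
```

Emit:
{"api": "step_arm", "payload": {"commands": [[75, [2, -1, 1], 0], [75, [2, -1, 1], 0], [50, [2, -1, 1], 0], [45, [2, -1, 1], 0], [25, [2, -1, 1], 0], [25, [2, -1, 1], 0], [25, [2, -1, 1], 0], [25, [2, -1, 1], 0], [25, [2, -1, 1], 0]], "squeeze": 20}}

```text
t: 29.5
tool_pos: [0.4318, -0.3755, 0.1901]
tool_rot: [2.361, 2.072, 0.0]
contact_force: [-1.7, 1.8, 4.9]
opening: 0.041
grip_force: 20.3
```

```bash
python3 go.py 432.2 -375.8 35 82.55
```

```text
t 29.5 grasp [ 431.8 -375.5   35.1] yaw 82.53 tilt z [ 3.e-04 -3.e-04 -1.e+00] q6 -0.72 open 40.99686952791955 grip 20.25862455368042 F [-1.7  1.8  4.9]
shift [-0.2  0.4  0.1] turn -0.02
```

Emit:
{"api": "step_arm", "payload": {"commands": [[25, [0, 0, -20], 0], [25, [0, 0, -50], 0], [25, [0, 0, -90], 0], [25, [0, 0, -110], 0], [25, [0, 0, -110], 0]]}}

```text
t: 30.12
tool_pos: [0.432, -0.3758, 0.3018]
tool_rot: [2.358, 2.069, 0.0]
contact_force: [0.1, -0.9, -1.3]
opening: 0.0411
grip_force: 20.4
```

```bash
python3 go.py 433.1 186.4 145 82.55
```

```text
t 30.125 grasp [ 432.4 -376.2  146.8] yaw 82.53 tilt z [ 0.0027 -0.0031 -1.    ] q6 -0.72 open 41.0998241779731 grip 20.42534977197647 F [ 0.1 -0.9 -1.3]
shift [ 5.579e+02 -7.250e+01  1.000e-01] turn -0.02
```

Emit:
{"api": "step_arm", "payload": {"commands": [[25, [20, -3, 0], 0], [25, [65, -9, 0], 0], [25, [118, -15, 0], 0], [25, [171, -22, 0], 0], [25, [224, -29, 0], 0], [25, [277, -36, 0], 0], [25, [330, -43, 0], 0], [25, [383, -50, 0], 0], [25, [436, -57, 0], 0], [25, [489, -64, 0], 0], [25, [530, -69, 0], 0], [25, [552, -72, 0], 0]]}}

```text
t: 31.62
tool_pos: [0.43, 0.1835, 0.2972]
tool_rot: [-2.357, -2.074, 0.006]
contact_force: [0.6, 0.7, 0.3]
opening: 0.0411
grip_force: 20.4
```

Emit:
{"api": "step_arm", "payload": {"commands": [[25, [6, -1, 0], 0], [25, [6, -1, 0], 0], [25, [6, -1, 0], 0], [25, [6, -1, 0], 0]]}}

```text
t: 32.12
tool_pos: [0.4318, 0.1867, 0.2996]
tool_rot: [2.363, 2.07, -0.0]
contact_force: [0.2, 0.1, -0.5]
opening: 0.0411
grip_force: 20.4
```

```bash
python3 go.py 433.1 186.4 45 82.55
```

```text
t 32.125 grasp [431.8 186.7 144.6] yaw 82.45 tilt z [-1.e-04 -1.e-04 -1.e+00] q6 0.38 open 41.10749963120785 grip 20.4401233792305 F [ 0.2  0.1 -0.5]
shift [-0.1  1.3 99.6] turn -0.1
```

Emit:
{"api": "step_arm", "payload": {"commands": [[25, [0, 1, 25], 0], [25, [0, 1, 50], 0], [25, [0, 1, 73], 0], [25, [0, 1, 87], 0], [25, [0, 1, 94], 0], [25, [0, 1, 96], 0], [25, [0, 1, 96], 0], [25, [0, 1, 96], 0]]}}

```text
t: 33.12
tool_pos: [0.4332, 0.1874, 0.2045]
tool_rot: [2.361, 2.072, 0.002]
contact_force: [0.9, -0.1, -0.7]
opening: 0.0411
grip_force: 20.4
```

```bash
python3 go.py 433.1 186.4 45 82.55
```

```text
t 33.125 grasp [433.4 187.4  49.5] yaw 82.54 tilt z [ 1.4e-03  3.0e-04 -1.0e+00] q6 0.38 open 41.12500015920625 grip 20.441375970840454 F [ 0.9 -0.1 -0.7]
shift [-1.1 -0.1  4.5] turn -0.01
```

Emit:
{"api": "step_arm", "payload": {"commands": [[25, [-1, 0, 1], 0], [25, [-1, 0, 2.5], 0], [25, [-1, 0, 4], 0], [25, [-1, 0, 5], 0], [25, [-1, 0, 5], 0]]}}

```text
t: 33.75
tool_pos: [0.433, 0.1864, 0.2]
tool_rot: [-2.361, -2.072, 0.002]
contact_force: [-4.6, -1.3, 10.6]
opening: 0.0412
grip_force: 21.0
```

```bash
python3 go.py 433.1 186.4 45 82.55
```

```text
t 33.75 grasp [432.8 186.4  45. ] yaw 82.54 tilt z [-1.e-03 -3.e-04 -1.e+00] q6 0.38 open 41.21783349605868 grip 20.981335043907166 F [-4.6 -1.3 10.6]
shift [0.1 0.3 0. ] turn -0.01
```

Emit:
{"api": "step_arm", "payload": {"commands": [[25, [0, 0, -1], 0], [51, [0, 0, -1], 0], [54, [0, 0, -1], 0], [60, [0, 0, -1], 0], [75, [0, 0, -1], 0], [75, [0, 0, -1], 0], [75, [0, 0, -15], 0], [75, [0, 0, -50], 0], [75, [0, 0, -100], 0], [75, [0, 0, -150], 0], [75, [0, 0, -180], 0], [75, [0, 0, -180], 0]]}}

```text
t: 35.25
tool_pos: [0.4332, 0.1865, 0.3831]
tool_rot: [2.359, 2.07, 0.011]
contact_force: [1.2, -0.1, -0.2]
opening: 0.0641
grip_force: 0.0
```

Emit:
{"api": "step_arm", "payload": {"commands": [[75, [-400, 0, 0], 0], [75, [-400, 0, 0], 0], [75, [-400, 0, 0], 0], [75, [-400, 0, 0], 0], [75, [-400, 0, 0], 0], [75, [-400, 0, 0], 0], [75, [-400, 0, 0], 0], [75, [-400, 0, 0], 0], [75, [-400, 0, 0], 0], [75, [-400, 0, 0], 0]]}}

```text
t: 36.5
tool_pos: [0.3808, -0.2092, 0.3783]
tool_rot: [-2.359, -2.074, -0.0]
contact_force: [0.4, -0.6, 0.7]
opening: 0.0638
grip_force: 0.0
```

```bash
python3 chk.py 6
cat > m1.py <<'E'
from h import *
G={n:cv2.imread(f'pics/{n}6.png') for n in('top','scene')}
for n in G: G[n]=G[n].astype(int)
# yellow-white lids vs bluish-white tray: print separation
for n in G:
    for nm,P in [('foam',(.5861,.2774,.056)),('pot',(.4473,.2955,.054)),('cup',(.5819,.1683,.074)),('tub',(.4331,.1864,.054)),('tray',(.51,.232,.006))]:
        u=proj(n,[P])[0].round().astype(int);print(n,nm,u,G[n][u[1]-2:u[1]+3,u[0]-2:u[0]+3].mean((0,1)).round())
E
python3 m1.py
```

```text
top foam [161 182] [224. 233. 232.]
top pot [149 249] [228. 233. 232.]
top cup [211 181] [225. 233. 232.]
top tub [201 255] [228. 233. 232.]
top tray [188 222] [229. 230. 232.]
scene foam [424 371] [237. 247. 247.]
scene pot [472 322] [240. 247. 246.]
scene cup [370 328] [235. 245. 247.]
scene tub [421 287] [233. 244. 247.]
scene tray [418 341] [239. 239. 243.]
```

View pics/chk6.png

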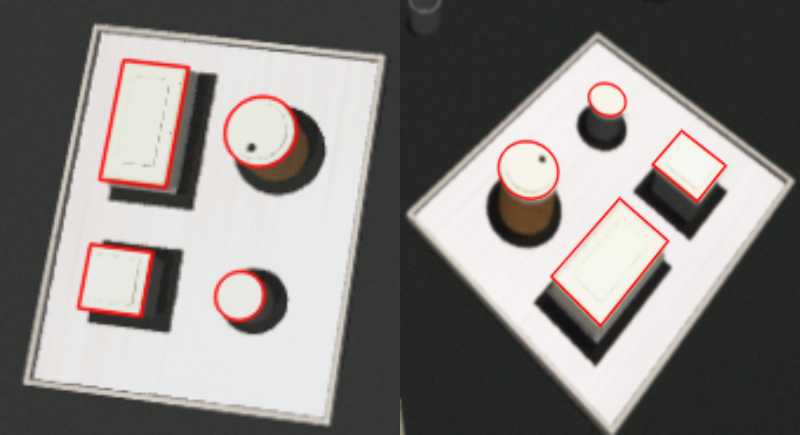

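```bash
python3 -c "
from station import finish_job;print(finish_job())"
```

```text
the job is handed in; nothing more can be done
None
```

I set the foam box, square pot, lidded cup and sauce tub upright on their own rests and handed the job in at about 37 s; both cameras show the lids on their target outlines to within a millimetre or two, and the arm never went down to the unlidded cup and tub, though I took no last picture of them.

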